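# Take the charged battery out of the order-terminal charger at the bar

## Task

The handheld order terminal needs a fresh battery: in the three-bay charger find the pack whose status light is green, pinch its two orange side catches together while it is still seated so that its hooks let go, and lift it straight out. The job ends holding: finish with the pack still gripped by its pinched-in catches, upright and still in the air, its underside at least 5 cm above the top of the charger. Leave the other two packs seated and do not disturb the terminal, the glass or the coasters.

Things in the scene. Friction and masses are not known exactly. Their poses are not given: they have to be found in the camera images.
- charger: Black three-bay charger screwed to the counter, 140 (x) by 224 (y) mm, flat deck 44 mm above the counter. Origin under its centre, on the counter; x points to the side with the status lights, y along the row of bays (at y = +64, 0, -64 mm, x = 0), z up. Wells 30 mm deep, 50 (x) by 24 (y) mm; lips on their x sides hold down the packs' hooks: unpinched, a pack rises only 1.5 mm.
- lamp_green_mid (a point): The one green status light (charged): a lit bar 10 (x) by 22 (y) mm on the charger's deck at charger x = +54 mm, beside the bay that it belongs to (same charger y as that bay). Point: its centre. The other two bays have amber lights (still charging).
- pack_a_mid (a point): Grey pack, about 0.16 kg, in the left-hand bay (charger y = +64 mm): 48 (x) by 22 (y) by 92 mm tall. Point: its centre, half-way up, 60 mm above the counter when seated; axes then as the charger's. Orange ribbed catches on its -x and +x sides: finger pads 26 mm tall, 14 wide, centred 21 mm above this point; 62 mm over both outer faces, 52 when pressed fully in (2 mm proud of the body on each side).
- pack_a_near (a joint): Orange spring catch on the -x side of pack_a: 0 = sprung out, its hook under the charger's lip; 0.005 m = pressed fully in (hook surely free above 0.0045). The spring pushes back with 3 N at first, 7 N fully in; let go, it springs out again.
- pack_a_far (a joint): Orange spring catch on the +x side of pack_a: 0 = sprung out, its hook under the charger's lip; 0.005 m = pressed fully in (hook surely free above 0.0045). The spring pushes back with 3 N at first, 7 N fully in; let go, it springs out again.
- pack_b_mid (a point): Grey pack, about 0.16 kg, in the middle bay (charger y = 0): 48 (x) by 22 (y) by 92 mm tall. Point: its centre, half-way up, 60 mm above the counter when seated; axes then as the charger's. Orange ribbed catches on its -x and +x sides: finger pads 26 mm tall, 14 wide, centred 21 mm above this point; 62 mm over both outer faces, 52 when pressed fully in (2 mm proud of the body on each side).
- pack_b_near (a joint): Orange spring catch on the -x side of pack_b: 0 = sprung out, its hook under the charger's lip; 0.005 m = pressed fully in (hook surely free above 0.0045). The spring pushes back with 3 N at first, 7 N fully in; let go, it springs out again.
- pack_b_far (a joint): Orange spring catch on the +x side of pack_b: 0 = sprung out, its hook under the charger's lip; 0.005 m = pressed fully in (hook surely free above 0.0045). The spring pushes back with 3 N at first, 7 N fully in; let go, it springs out again.
- pack_c_mid (a point): Grey pack, about 0.16 kg, in the right-hand bay (charger y = -64 mm): 48 (x) by 22 (y) by 92 mm tall. Point: its centre, half-way up, 60 mm above the counter when seated; axes then as the charger's. Orange ribbed catches on its -x and +x sides: finger pads 26 mm tall, 14 wide, centred 21 mm above this point; 62 mm over both outer faces, 52 when pressed fully in (2 mm proud of the body on each side).
- pack_c_near (a joint): Orange spring catch on the -x side of pack_c: 0 = sprung out, its hook under the charger's lip; 0.005 m = pressed fully in (hook surely free above 0.0045). The spring pushes back with 3 N at first, 7 N fully in; let go, it springs out again.
- pack_c_far (a joint): Orange spring catch on the +x side of pack_c: 0 = sprung out, its hook under the charger's lip; 0.005 m = pressed fully in (hook surely free above 0.0045). The spring pushes back with 3 N at first, 7 N fully in; let go, it springs out again.
- terminal: Bystander: handheld order terminal, black with orange edges, 165 by 84 by 26 mm, lying screen down with its battery compartment empty; loose on the counter to the charger's -y side. Origin: under its centre.
- beer_glass: Bystander: empty stemmed beer glass, 150 mm tall, 80 mm across at the widest; loose on the counter to the charger's +y side. Origin: under its centre.
- coasters: Bystander: stack of round cork coasters, 94 mm across, 24 mm high; loose on the counter beyond the charger's +x side. Origin: under its centre.

How it is judged:
On the way, in this order (a step that is already met when the one before it is completed fails the run):
1. both catches of the pack with the green light are pinched in while it is still seated (((y of lamp_green_mid in the frame of charger above 0.032 m and value of joint each of pack_a_near, pack_a_far above 0.003 m and z of pack_a_mid in the frame of charger below 0.064 m) or (y of lamp_green_mid in the frame of charger between -0.032 and 0.032 m and value of joint each of pack_b_near, pack_b_far above 0.003 m and z of pack_b_mid in the frame of charger below 0.064 m) or (y of lamp_green_mid in the frame of charger below -0.032 m and value of joint each of pack_c_near, pack_c_far above 0.003 m and z of pack_c_mid in the frame of charger below 0.064 m))), for 0.1 s.
2. that pack is lifted out, its underside 5 cm clear of the charger's top, still pinched (((y of lamp_green_mid in the frame of charger above 0.032 m and value of joint each of pack_a_near, pack_a_far above 0.003 m and z of pack_a_mid in the frame of charger above 0.14 m) or (y of lamp_green_mid in the frame of charger between -0.032 and 0.032 m and value of joint each of pack_b_near, pack_b_far above 0.003 m and z of pack_b_mid in the frame of charger above 0.14 m) or (y of lamp_green_mid in the frame of charger below -0.032 m and value of joint each of pack_c_near, pack_c_far above 0.003 m and z of pack_c_mid in the frame of charger above 0.14 m))), for 0.2 s.
At the end, for the whole second after the job is handed in: The green-lit pack is in the fingers: catches in over 3 mm, underside 50 mm or more above the deck, upright within 15 degrees, slower than 5 cm/s, touching nothing else; the other packs sit within 4 mm of the well floor; terminal, glass and coasters within 15 mm of their starts (((y of lamp_green_mid in the frame of charger above 0.032 m and value of joint each of pack_a_near, pack_a_far above 0.003 m and z of pack_a_mid in the frame of charger above 0.14 m and angle between pack_a_mid's own z axis and vertical below 0.26 rad and linear speed of pack_a below 0.05 m/s and contact force between the fingers and pack_a above 2 N and contact force between pack_a and charger below 0.2 N and z of each of pack_b_mid, pack_c_mid in the frame of charger below 0.064 m and contact force between pack_a and pack_b below 0.2 N and contact force between pack_a and pack_c below 0.2 N and contact force between pack_a and terminal below 0.2 N and contact force between pack_a and beer_glass below 0.2 N and contact force between pack_a and coasters below 0.2 N) or (y of lamp_green_mid in the frame of charger between -0.032 and 0.032 m and value of joint each of pack_b_near, pack_b_far above 0.003 m and z of pack_b_mid in the frame of charger above 0.14 m and angle between pack_b_mid's own z axis and vertical below 0.26 rad and linear speed of pack_b below 0.05 m/s and contact force between the fingers and pack_b above 2 N and contact force between pack_b and charger below 0.2 N and z of each of pack_a_mid, pack_c_mid in the frame of charger below 0.064 m and contact force between pack_b and pack_a below 0.2 N and contact force between pack_b and pack_c below 0.2 N and contact force between pack_b and terminal below 0.2 N and contact force between pack_b and beer_glass below 0.2 N and contact force between pack_b and coasters below 0.2 N) or (y of lamp_green_mid in the frame of charger below -0.032 m and value of joint each of pack_c_near, pack_c_far above 0.003 m and z of pack_c_mid in the frame of charger above 0.14 m and angle between pack_c_mid's own z axis and vertical below 0.26 rad and linear speed of pack_c below 0.05 m/s and contact force between the fingers and pack_c above 2 N and contact force between pack_c and charger below 0.2 N and z of each of pack_a_mid, pack_b_mid in the frame of charger below 0.064 m and contact force between pack_c and pack_a below 0.2 N and contact force between pack_c and pack_b below 0.2 N and contact force between pack_c and terminal below 0.2 N and contact force between pack_c and beer_glass below 0.2 N and contact force between pack_c and coasters below 0.2 N)) and distance of each of terminal, beer_glass, coasters from where it was at the start of the episode below 0.015 m); the arm keeps its last pose, push and grip.
It fails at once if a pack whose light is not green is pulled out of its seat (by 10 mm) ((not (y of lamp_green_mid in the frame of charger above 0.032 m) and z of pack_a_mid in the frame of charger above 0.07 m) or (not (y of lamp_green_mid in the frame of charger between -0.032 and 0.032 m) and z of pack_b_mid in the frame of charger above 0.07 m) or (not (y of lamp_green_mid in the frame of charger below -0.032 m) and z of pack_c_mid in the frame of charger above 0.07 m)).
It fails at once if the terminal, the glass or the coasters are pushed by more than 15 mm or the glass is tipped over (distance of any of terminal, beer_glass, coasters from where it was at the start of the episode above 0.015 m or angle between beer_glass's own z axis and vertical above 0.4 rad).
It also fails if it takes over 32 s, if anything falls off the work surface, if the arm or the gripper's body presses on something with over 40 N, if the wrist force passes 120 N, or if a joint passes its speed limit or range.

## Robot

A 6-joint arm with a two-finger parallel gripper is mounted at the origin on the work surface. World frame = base frame: x ahead of the robot, y to its left, z up, the work surface at z = 0. Lengths are in m, angles in rad, forces in N, time in s.
With the tool pointing down it reaches from about 0.25 to 0.725 m from the base axis. Payload 4 kg.
Tool frame: the origin (TCP) lies on the centre line of the jaws, within the pads' length; the fingertips stand 8 mm ahead of it and the grasp point (between the pads) lies 11 mm behind it; z points along the fingers, y is the line along which they close (so a half turn about z gives the same grasp; the last joint's range is limited). The gripper opens to 85 mm and grips with 20 to 120 N. Pads are 22 mm wide; open, the fingers measure 114 mm over their backs; the gripper's body (76 mm by 85 mm) begins 54 mm behind the grasp point. The pads swing forward as they close: fully open they stand 13 mm farther back than shut.
Start: joints at [-1.24, 0.241, 0.005, 1.335, 0, 1.571], TCP at [0.162, -0.473, 0.239] pointing down, gripper open.
Joint ranges: [-2.72, 2.72], [-1.05, 1.87], [-1.09, 1.28], [-1.99, 2.15], [-1.42, 1.44], [-3.14, 3.14]. Speed limits (rad/s): [2.79, 2.79, 3.14, 3.14, 3.14, 3.14].

## Interface

Orientations are given as a unit quaternion [w, x, y, z].
In Python, from plant import * gives the robot as it stands.
- The arm moves only by the tool carry_out, never from a script. Its argument "rows" is a list of rows, each a list of 4 numbers: the shift along the world's x, y, z in m, then the turn about the world's z in rad. A call has 1 to 10 rows; each row shifts and turns the commanded pose from where the row before left it; what a row does not reach is not made up. A row lasts 1/8 s, in which the tool goes at most 62.5 mm and 10.7 degrees, less where a joint would pass 70% of its speed; a pose out of reach is approached as far as the arm can. A call with a gripper value outside its range is refused whole. "grip" is the opening, from 0 (shut) to 1 (fully open), set as the call begins (left out, the last holds). The fingers move at their own pace and stop on an object; "newtons" is the grip in N (left out, the last holds). Time passes only in rows, so rows that do not move let the fingers close. It gives the time, the measured TCP pose, the force, the opening and the grip force at its end, in the units of the state.
- sense(): the state, without advancing time (a new reading comes with each control period).
- snapshot(name): name is "side" or "top" or "wrist"; returns a dict with "color" (420x560x3 uint8, red, green, blue), "mtx" (3x3 intrinsics, pixels), "k1" (the pictures are not rectified: a ray, as slopes to the right and down, at radius r is drawn at 1 + k1 r^2 times it, then the intrinsics apply), "eye" and "attitude" of the camera in the world. Camera axes: x right, y down, z forward; pixel columns grow to the right and rows downward; lengths in m; the calibration is good to about 2 mm. A picture is of the moment at which its call begins. There is no depth.
- finish_job(): hands the job in; it is judged then, once.
Trained networks look in a picture, given as the dict that the camera call returned (one of the last four; its "shot" number tells which), for a name from the list of things; names that differ only in an ending like _2 or _b are one class to them, and where a whole thing is asked for, a point or a joint stands for the part that bears it (a point fixed in the world has none). Each returns a list of dicts, best first, with "conf" (0 to 1); they miss things now and then, are a little off and sometimes report something else, mostly with a low value. They report only what shows in the picture. A call takes as long as a camera call.
- search_frame(picture, thing): "xyz" ([x, y, z] in m, in world coordinates, good to about 4 mm: the middle of the surface that is visible of it).
- silhouettes(picture, thing): "region" (420x560 bool, what is visible of it).
- tip_of(picture, thing): "xyz" ([x, y, z] in m, in world coordinates, good to about 4 mm: a listed point, or the origin of a listed thing).
The state is a dict: "time_s": time; "qpos": joint angles; "joint_velocities": joint speeds; "effort": joint torques, N m; "tool_pos": TCP position; "tool_rot": TCP orientation; "wrist_force": force on the tool from outside, world axes, zero at the start; "ft_torque": the same for the moment, N m; "grip_width": finger opening in m; "finger_force": force on a finger pad.
Only numpy, scipy, OpenCV 4.12 (cv2) and the standard library are available. Lean on these libraries where they do the work, as an engineer would, in place of code of your own. Each camera call takes 0.05 s, during which the arm holds its last target. There are 200 camera calls.

## Working session

There is one attempt and no reset: what is moved stays moved. The work goes in short steps, Python scripts to look and compute and a tool call to move; the robot and the scene stay as the last step left them, time stands still between calls to the robot, and variables do not carry over. Pictures are saved under pics/ and viewed, at most 10 in all, crops included, and the job is handed in when it is done.

Besides the shell and the picture viewer there is one more tool, called after "Call:" as name([rows], argument=value, ...), one row to a line, values as JSON. carry_out: Moves the arm, as the interface text tells. Its arguments: {"type":"object","properties":{"rows":{"type":"array","items":{"type":"array","items":{"type":"number"}}},"grip":{"type":"number"},"newtons":{"type":"number"}},"required":["rows"]}

```bash
mkdir -p pics
python3 - <<'E'
from plant import *
import cv2,numpy as np
s=sense(); print(s['time_s'],s['tool_pos'],s['tool_rot'],s['grip_width'])
for n in ['top','side']:
    p=snapshot(n); cv2.imwrite(f'pics/{n}1.png',p['color'][:,:,::-1])
    print(n,p['eye'])
    for t in ['charger','lamp_green_mid','pack_a_mid','pack_b_mid','pack_c_mid','terminal','beer_glass','coasters']:
        print(t,[(np.round(d['xyz'],3),round(d['conf'],2)) for d in tip_of(p,t)[:3]])
E
```

```text
0.0 [ 0.16220656 -0.47230237  0.23840605] [-1.04006703e-03  9.86350026e-01  1.64658788e-01 -1.65701607e-04] 0.08550704275860188
top [0.44139173 0.07512904 0.90843297]
charger [(array([0.534, 0.152, 0.002]), 0.8)]
lamp_green_mid [(array([0.56 , 0.234, 0.043]), 0.48)]
pack_a_mid [(array([0.509, 0.212, 0.062]), 0.67)]
pack_b_mid [(array([0.536, 0.157, 0.061]), 0.9)]
pack_c_mid [(array([0.557, 0.095, 0.059]), 0.89)]
terminal [(array([ 0.645, -0.011,  0.   ]), 0.64)]
beer_glass [(array([0.447, 0.317, 0.004]), 0.68), (array([ 0.681,  0.218, -0.003]), 0.26)]
coasters [(array([ 0.681,  0.217, -0.002]), 0.85), (array([0.445, 0.316, 0.004]), 0.28)]
side [ 0.48561396 -0.56152905  0.78752961]
charger [(array([ 0.537,  0.15 , -0.002]), 0.74)]
lamp_green_mid [(array([0.563, 0.233, 0.041]), 0.37), (array([ 0.678,  0.215, -0.001]), 0.31)]
pack_a_mid [(array([0.512, 0.212, 0.056]), 0.58)]
pack_b_mid [(array([0.538, 0.152, 0.058]), 0.92), (array([ 0.651, -0.008, -0.003]), 0.74)]
pack_c_mid [(array([0.56 , 0.092, 0.062]), 0.74)]
terminal [(array([ 0.652, -0.009, -0.002]), 0.7)]
beer_glass [(array([0.45 , 0.315, 0.   ]), 0.91), (array([0.678, 0.217, 0.   ]), 0.62)]
coasters [(array([ 0.681,  0.217, -0.002]), 0.66)]
```

View pics/top1.png

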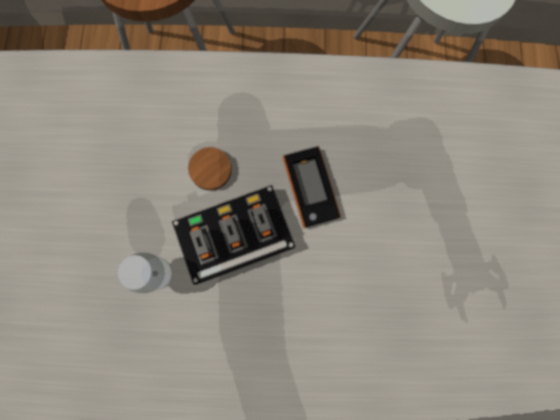

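View pics/side1.png

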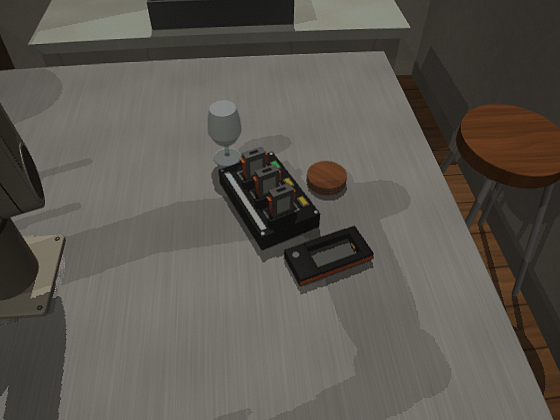

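The green light is at top-picture pixel (195,220), beside the left-hand bay, so the target is pack_a at about (0.511, 0.212). The charger is yawed about 22°. I'll go above it next.

Call:
carry_out([
  [0.022,0.043,0,0.1015],
  [0.022,0.043,0,0.1015],
  [0.022,0.043,0,0.1015],
  [0.022,0.043,0,0.1015],
  [0.022,0.043,0,0.1015],
  [0.022,0.043,0,0.1015],
  [0.022,0.043,0,0.1015],
  [0.022,0.043,0,0.1015],
], grip=1)

```text
time_s: 1.9
tool_pos: [0.339, -0.1275, 0.2396]
tool_rot: [0.001, 0.84, 0.542, 0.0]
wrist_force: [-0.0, -0.2, -0.5]
grip_width: 0.0856
finger_force: 0.0
```

Call:
carry_out([
  [0.022,0.043,0,0.1015],
  [0.022,0.043,0,0.1015],
  [0.022,0.043,0,0.1015],
  [0.022,0.043,0,0.1015],
  [0.022,0.043,0,0.1015],
  [0.022,0.043,0,0.1015],
  [0.022,0.043,0,0.1015],
  [0.022,0.043,0,0.1015],
  [0,0,0,0],
  [0,0,0,0],
])

```text
time_s: 3.15
tool_pos: [0.5139, 0.2148, 0.2389]
tool_rot: [-0.0, 0.559, 0.829, -0.001]
wrist_force: [-1.0, -1.9, -0.3]
grip_width: 0.0853
finger_force: 0.0
```

Run:
```python
from plant import *
import cv2,numpy as np
from scipy.spatial.transform import Rotation as R
s=sense(); q=s['tool_rot']; m=R.from_quat([q[1],q[2],q[3],q[0]]).as_matrix()
print(s['time_s'],s['tool_pos'],s['qpos'],'y ang',np.degrees(np.arctan2(m[1,1],m[0,1])),m[:,2])
for n in ['wrist','top','side','wrist']:
    p=snapshot(n)
    if n=='wrist': cv2.imwrite('pics/w1.png',p['color'][:,:,::-1])
    print(n,p['eye'])
    for t in ['lamp_green_mid','pack_a_mid','pack_b_mid','pack_c_mid','charger']:
        print(t,[(np.round(d['xyz'],3),round(d['conf'],2)) for d in tip_of(p,t)[:3]])
```

```text
3.15 [0.51389186 0.21475048 0.23889577] [ 3.96025316e-01  3.55898919e-01  1.62715536e-01  1.37907080e+00
 -3.61762516e-04  1.58308571e+00] y ang 21.98644892825456 [-1.20547116e-03 -8.96137959e-04 -9.99998872e-01]
wrist [0.48271898 0.29175467 0.37448427]
lamp_green_mid [(array([0.564, 0.228, 0.048]), 0.64)]
pack_a_mid [(array([0.514, 0.216, 0.062]), 0.88)]
pack_b_mid [(array([0.532, 0.151, 0.062]), 0.8)]
pack_c_mid [(array([0.559, 0.099, 0.058]), 0.71)]
charger [(array([ 0.543,  0.153, -0.001]), 0.72)]
top [0.44139173 0.07512904 0.90843297]
lamp_green_mid [(array([0.56 , 0.237, 0.041]), 0.62), (array([ 0.648, -0.013,  0.002]), 0.24)]
pack_a_mid [(array([0.511, 0.211, 0.06 ]), 0.94)]
pack_b_mid [(array([0.536, 0.158, 0.065]), 0.93)]
pack_c_mid [(array([0.562, 0.095, 0.056]), 0.88), (array([0.561, 0.234, 0.042]), 0.53)]
charger [(array([ 0.537,  0.152, -0.002]), 0.81)]
side [ 0.48561396 -0.56152905  0.78752961]
lamp_green_mid [(array([0.564, 0.233, 0.042]), 0.52)]
pack_a_mid [(array([0.514, 0.211, 0.058]), 0.92)]
pack_b_mid [(array([0.537, 0.153, 0.057]), 0.91), (array([0.555, 0.092, 0.061]), 0.6)]
pack_c_mid [(array([0.559, 0.092, 0.064]), 0.92)]
charger [(array([0.536, 0.152, 0.001]), 0.86)]
wrist [0.48303044 0.29202728 0.37488333]
lamp_green_mid [(array([0.561, 0.232, 0.049]), 0.68)]
pack_a_mid [(array([0.51 , 0.214, 0.06 ]), 0.87)]
pack_b_mid [(array([0.534, 0.154, 0.059]), 0.64)]
pack_c_mid [(array([0.558, 0.098, 0.058]), 0.58), (array([0.564, 0.229, 0.049]), 0.21)]
charger [(array([0.539, 0.151, 0.004]), 0.71)]
```

Run:
```python
from plant import *
import cv2,numpy as np
from scipy.spatial.transform import Rotation as R
p=snapshot('wrist'); im=p['color'][:,:,::-1].copy()
a=np.array(p['attitude']); m=a if a.shape==(3,3) else R.from_quat([a[1],a[2],a[3],a[0]]).as_matrix()
y=np.radians(21.9);ux=np.array([np.cos(y),np.sin(y),0]);uy=np.array([-np.sin(y),np.cos(y),0])
def pr(P):
    c=(np.array(P)-p['eye'])@m; s=c[:,:2]/c[:,2:]; s=s*(1+p['k1']*(s**2).sum(1,keepdims=True))
    return (s@np.diag([p['mtx'][0][0],p['mtx'][1][1]])+[p['mtx'][0][2],p['mtx'][1][2]])
def box(c,hx,hy,z,col):
    P=[np.array([*c,z])+i*hx*ux+j*hy*uy for i,j in((1,1),(-1,1),(-1,-1),(1,-1))]
    cv2.polylines(im,[np.int32(np.round(pr(P)))],True,col,1)
cc=np.array([.5358,.1538])
box(cc,.07,.112,.044,(255,0,255))
for k in(.064,0,-.064): box(cc+k*uy[:2],.024,.011,.106,(255,255,0)); box(cc+k*uy[:2]+.054*ux[:2],.005,.011,.044,(0,0,255))
cv2.imwrite('pics/w2.png',cv2.resize(im,(784,588)))
```

```text
(no output)
```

View pics/w2.png

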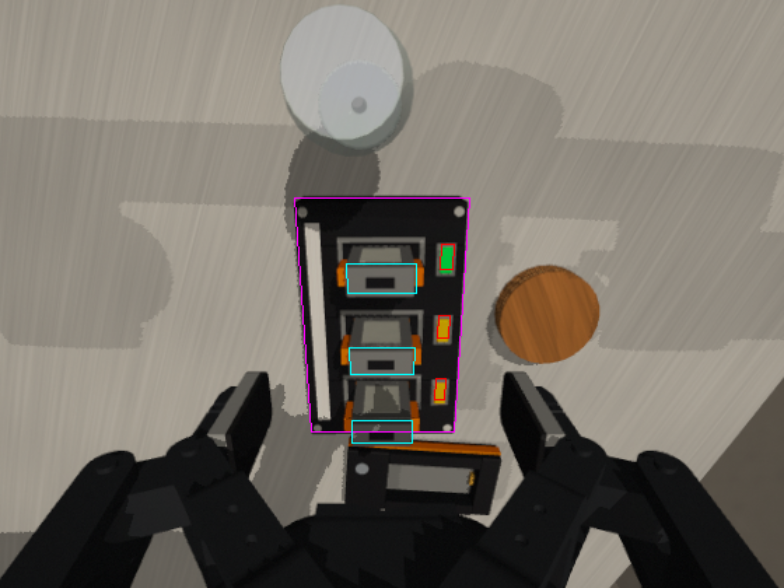

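The projected model (charger outline and lamps) fits the picture to about a pixel. The green lamp is at (447,258), beside pack_a, whose top is at (381,278). A 2 mm correction and the descent come next.

Call:
carry_out([
  [-0.002,-0.0015,-0.02,0],
  [0,0,-0.03,0],
  [0,0,-0.03,0],
  [0,0,-0.025,0],
  [0,0,-0.02,0],
  [0,0,-0.02,0],
  [0,0,-0.015,0],
  [0,0,-0.01,0],
  [0,0,0,0],
  [0,0,0,0],
])

```text
time_s: 5.65
tool_pos: [0.5129, 0.2138, 0.07]
tool_rot: [0.0, 0.559, 0.829, 0.001]
wrist_force: [-0.7, -0.4, 0.4]
grip_width: 0.0854
finger_force: 0.0
```

Call:
carry_out([
  [0,0,0,0],
  [0,0,0,0],
  [0,0,0,0],
  [0,0,0,0],
  [0,0,0,0],
  [0,0,0,0],
  [0,0,0,0],
  [0,0,0,0],
], grip=0, newtons=40)

```text
time_s: 6.65
tool_pos: [0.5119, 0.2135, 0.0712]
tool_rot: [0.0, 0.559, 0.829, 0.0]
wrist_force: [-4.7, -1.8, 11.4]
grip_width: 0.0475
finger_force: 43.7
```

Run:
```python
from plant import *
import cv2,numpy as np
s=sense(); print(s['tool_pos'],s['grip_width'],s['finger_force'],s['wrist_force'])
p=snapshot('wrist'); cv2.imwrite('pics/w3.png',cv2.resize(p['color'][180:420,160:400,::-1],(600,600)))
p=snapshot('side'); cv2.imwrite('pics/s3.png',cv2.resize(p['color'][100:260,180:360,::-1],(675,600),interpolation=2))
```

```text
[0.5119401  0.21345639 0.07120534] 0.047532369785506984 43.743880153633654 [-4.69956127 -1.76900705 11.4148099 ]
```

View pics/w3.png

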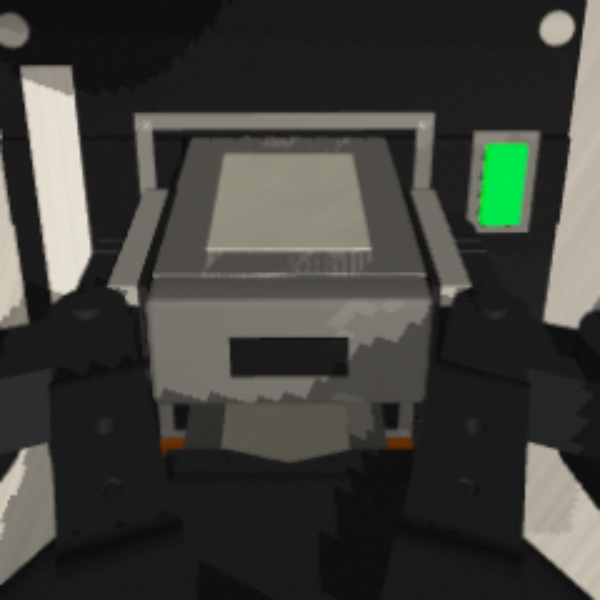

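View pics/s3.png

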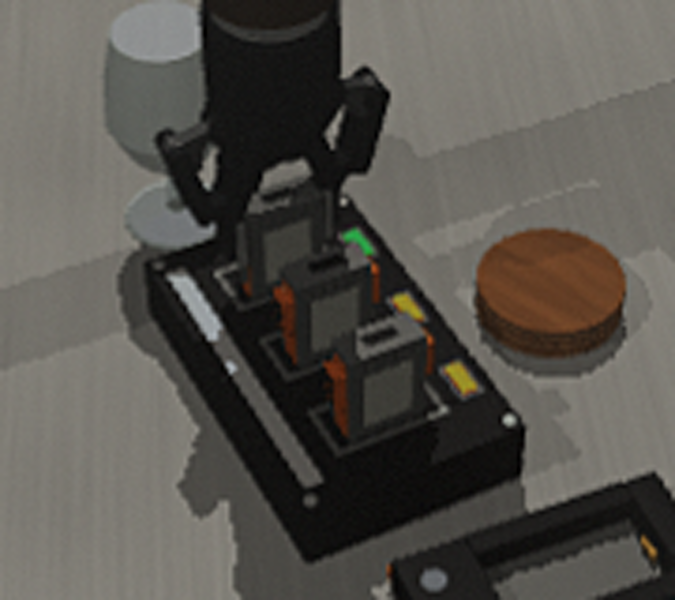

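The fingers straddle pack_a beside the green light. In the side crop, orange shows only at the foot of the catch, below the finger at (245,285). I'll test with a small lift.

Call:
carry_out([
  [0,0,0.002,0],
  [0,0,0.002,0],
  [0,0,0,0],
  [0,0,0,0],
])

```text
time_s: 7.25
tool_pos: [0.5121, 0.2135, 0.073]
tool_rot: [-0.0, 0.559, 0.829, -0.0]
wrist_force: [-0.8, -0.1, -0.9]
grip_width: 0.0475
finger_force: 42.4
```

Call:
carry_out([
  [0,0,0.002,0],
  [0,0,0.002,0],
  [0,0,0,0],
  [0,0,0,0],
])

```text
time_s: 7.75
tool_pos: [0.5122, 0.2135, 0.0774]
tool_rot: [-0.0, 0.559, 0.829, -0.0]
wrist_force: [-2.6, -0.5, -0.6]
grip_width: 0.0476
finger_force: 42.5
```

No resistance, so the hooks are free. I'll lift straight out.

Call:
carry_out([
  [0,0,0.008,0],
  [0,0,0.012,0],
  [0,0,0.012,0],
  [0,0,0.012,0],
  [0,0,0.012,0],
  [0,0,0.012,0],
  [0,0,0.012,0],
  [0,0,0.012,0],
  [0,0,0.008,0],
  [0,0,0.005,0],
])

```text
time_s: 9.0
tool_pos: [0.5125, 0.2136, 0.1828]
tool_rot: [0.0, 0.559, 0.829, 0.0]
wrist_force: [-0.8, 0.1, -2.5]
grip_width: 0.0477
finger_force: 42.4
```

Call:
carry_out([
  [0,0,0.005,0],
  [0,0,0,0],
  [0,0,0,0],
  [0,0,0,0],
  [0,0,0,0],
  [0,0,0,0],
])

```text
time_s: 9.75
tool_pos: [0.5123, 0.2136, 0.1872]
tool_rot: [-0.0, 0.559, 0.829, -0.0]
wrist_force: [-0.4, 0.6, -1.6]
grip_width: 0.0479
finger_force: 42.4
```

Run:
```python
from plant import *
import cv2,numpy as np
for n in ['side','top']:
    p=snapshot(n)
    if n=='side': cv2.imwrite('pics/s4.png',cv2.resize(p['color'][60:260,180:380,::-1],(600,600),interpolation=2))
    for t in ['pack_a_mid','pack_b_mid','pack_c_mid','terminal','beer_glass','coasters']:
        print(t,[(np.round(d['xyz'],3),round(d['conf'],2)) for d in tip_of(p,t)[:3]])
s=sense(); print(s['time_s'],s['tool_pos'],s['grip_width'],s['finger_force'],s['wrist_force'])
```

```text
pack_a_mid [(array([0.512, 0.212, 0.174]), 0.58)]
pack_b_mid [(array([0.538, 0.154, 0.059]), 0.83)]
pack_c_mid [(array([0.556, 0.092, 0.066]), 0.75)]
terminal [(array([ 0.656, -0.012, -0.002]), 0.94)]
beer_glass [(array([0.446, 0.316, 0.001]), 0.56), (array([ 0.652, -0.008, -0.002]), 0.44)]
coasters [(array([ 0.681,  0.216, -0.001]), 0.68), (array([0.448, 0.318, 0.   ]), 0.39)]
pack_a_mid [(array([ 0.679,  0.218, -0.001]), 0.55), (array([0.514, 0.215, 0.175]), 0.48)]
pack_b_mid [(array([0.536, 0.155, 0.066]), 0.68)]
pack_c_mid [(array([0.56 , 0.093, 0.059]), 0.72)]
terminal [(array([ 0.65 , -0.014, -0.001]), 0.92)]
beer_glass [(array([ 0.647, -0.012, -0.001]), 0.5)]
coasters [(array([0.683, 0.22 , 0.   ]), 0.9)]
10.45 [0.51239978 0.21359391 0.18730214] 0.04814140041192527 42.38044902216643 [ 0.46546399 -0.05565803 -2.4932433 ]
```

View pics/s4.png

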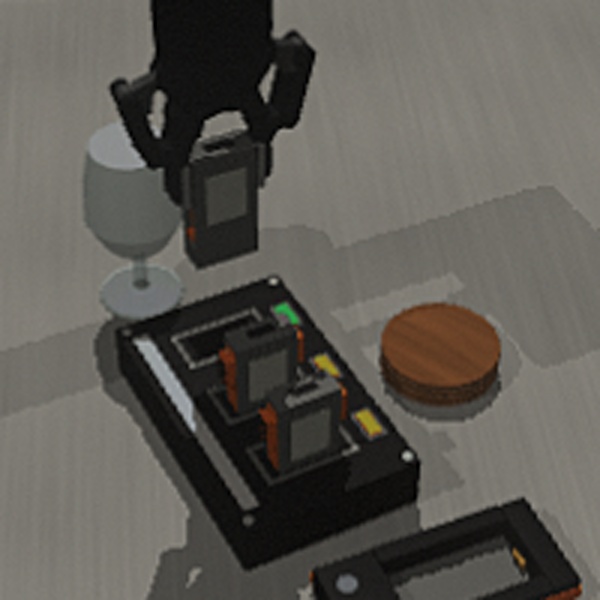

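pack_a hangs upright in the fingers, at (222,200) in the crop, with its centre at z ≈ 0.174. Its bay is empty, the other two packs are seated, and the bystanders have not moved. I'll hand it in.

```bash
python3 -c "
from plant import *
print(finish_job())"
```

```text
the job is handed in; nothing more can be done
None
```

I pinched the green-lit pack (pack_a, left-hand bay) free and lifted it straight out. I handed the job in with it held upright and still, its underside about 8 cm above the charger; the hand-in returned no verdict.

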